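Find the tired spring seat of a tumbler and tag it

ROBOT

A 6-joint arm with a two-finger parallel gripper is mounted at the origin on the work surface. World frame = base frame: x ahead of the robot, y to its left, z up, the work surface at z = 0. Lengths are in m, angles in degrees, forces in N, time in s.
With the tool pointing down it reaches from about 0.25 to 0.725 m from the base axis. Payload 9.7 kg.
Tool frame: the origin (TCP) lies on the centre line of the jaws, within the pads' length; the fingertips stand bot.nose_length ahead of it and the grasp point (between the pads) lies 11 mm behind it (bot.nose_length is the distance from the TCP to the fingertips, in m); z points along the fingers, y is the line along which they close (so a half turn about z gives the same grasp; the last joint's range is limited). The gripper opens to 85 mm and grips with 20 to 120 N. Pads are 22 mm wide; open, the fingers measure 114 mm over their backs; the gripper's body (76 mm by 85 mm) begins 54 mm behind the grasp point. The pads swing forward as they close: fully open they stand 13 mm farther back than shut.
Start: joints at [66.349, 4.979, 10.078, 95.1, 0, 90], TCP at [0.221, 0.504, 0.239] pointing down, gripper open.
Joint ranges: [-179.16, 179.16], [-48.56, 103.87], [-65.8, 70.77], [-126.05, 130.52], [-82.76, 87.17], [-180, 180]. Speed limits (degrees/s): [127.2, 127.2, 147.25, 180, 180, 180].

INTERFACE

Orientations are given as [roll, pitch, yaw] about the fixed x, y, z axes, in that order (R = Rz(yaw) Ry(pitch) Rx(roll)).
In Python, from workcell import bot gives the robot as it stands. The module is installed in compiled form; this text tells all that it offers.
- The arm moves only by the shell command python3 -m inch 'ROWS' [OPENING] [FORCE]. ROWS is JSON, a list of rows, each a list of 4 numbers: the shift along the world's x, y, z in cm, then the turn about the world's z in degrees. A call has exactly 8 rows; each row is the pose to reach, as a shift and turn from the pose commanded when the call began; what a row does not reach only later rows make up. A row lasts 1/8 s, in which the tool goes at most 62.5 mm and 10.7 degrees, less where a joint would pass 70% of its speed; a pose out of reach is approached as far as the arm can. A call with a gripper value outside its range is refused whole. OPENING is the finger opening in cm, from 0 to 8.54, set as the call begins (- or left out, the last holds). The fingers move at their own pace and stop on an object; FORCE is the grip in N (left out, the last holds). Time passes only in rows, so rows that repeat a pose let the fingers close, or fill a call up. It gives the time, the measured TCP pose, the force, the opening and the grip force at its end, in the units of the state.
- bot.get_obs(): the state, without advancing time (a new reading comes with each control period).
- bot.camera(name): name is "scene" or "top"; returns a dict with "img" (384x512x3 uint8, red, green, blue), "fovy" (degrees; the focal length in pixels is half the picture's height over the tangent of half this angle, whatever the lens; pixels are square), "cx", "cy" (the principal point, pixels), "dist" ([k1, k2, p1, p2, k3] as OpenCV has them; the pictures are not rectified), "R" (3x3) and "t" (3): a world point X has camera coordinates R X + t. Camera axes: x right, y down, z forward; pixel columns grow to the right and rows downward; lengths in m; the calibration is good to about 2 mm. A picture is of the moment at which its call begins. There is no depth.
- bot.job_done(): hands the job in; it is judged then, once.
Trained networks look in a picture, given as the dict that the camera call returned (one of the last four; its "shot" number tells which), for a name from the list of things; names that differ only in an ending like _2 or _b are one class to them, and where a whole thing is asked for, a point or a joint stands for the part that bears it (a point fixed in the world has none). Each returns a list of dicts, best first, with "score" (0 to 1); they miss things now and then, are a little off and sometimes report something else, mostly with a low value. They report only what shows in the picture. A call takes as long as a camera call.
- bot.find_in(thing, picture): "point" ([column, row] in pixels, amid what is visible of it).
- bot.landmark_of(thing, picture): "point" ([column, row] in pixels: a listed point, or the origin of a listed thing).
The state is a dict: "time": time; "q": joint angles; "qd": joint speeds; "joint_efforts": joint torques, N m; "ee_pos": TCP position; "tcp_rot": TCP orientation; "wrist_force": force on the tool from outside, world axes, zero at the start; "torque": the same for the moment, N m; "opening": finger opening in m; "grasp_force": force on a finger pad.
Only numpy, scipy, OpenCV 4.12 (cv2) and the standard library are available. Lean on these libraries where they do the work, as an engineer would, in place of code of your own. Each camera call takes 0.05 s, during which the arm holds its last target. There are 200 camera calls.

TASK

The bowl is off this jeweller's tumbler because one of the three spring seats that carry it has gone soft. Going round clockwise (the left seat, then the far one, then the right one), press each rubber cap down a few millimetres and let it come back up, to find the one that gives most easily; then push the red tag on the outer side of that seat down flat to mark it. Only press and push: leave the other two tags standing, pull nothing up, and do not shift the wing nut, jar, screwdriver or brush.

Things in the scene. Friction and masses are not known exactly. Their poses are not given: they have to be found in the camera images.
- tumbler: Blue round steel tumbler base, 300 mm across, fixed to the bench; origin at the centre of its underside, z up, x towards its far seat. Flat deck at 85 mm height, with an 80 mm wide open motor well in the middle. Three spring seats stand on the deck 70 mm from the centre and 120 degrees apart. It stands turned by up to 0.25 rad either way.
- place_left (a point): Centre of the near left seat's foot, on the deck 85 mm up (fixed to the tumbler, 120 degrees counter-clockwise from its x axis seen from above). A spring seat stands on it.
- place_far (a point): Centre of the far seat's foot, on the deck 85 mm up (fixed to the tumbler, 0 degrees counter-clockwise from its x axis seen from above). A spring seat stands on it.
- place_right (a point): Centre of the near right seat's foot, on the deck 85 mm up (fixed to the tumbler, -120 degrees counter-clockwise from its x axis seen from above). A spring seat stands on it.
- pad_a_top (a point): Centre of the top face of one seat's cap: black rubber disc 44 mm across and 20 mm thick with a bright steel band, on a 32 mm wide coil spring in a 50 mm steel cup; top face 57 mm above the deck (142 mm above the bench) at rest. The three look alike; which of them stands on which place changes from start to start.
- pad_a (a joint): Travel of the cap of point pad_a_top: about 0 at rest (all within 1.2 mm of 0), grows in m as it is pressed straight down, stop at 0.016; it springs back up when let go. A good spring takes about 1.1 to 1.35 N per mm, the tired one about 0.35 N per mm. It can be pulled up (negative), but must not be.
- pad_b_top (a point): Centre of the top face of one seat's cap: black rubber disc 44 mm across and 20 mm thick with a bright steel band, on a 32 mm wide coil spring in a 50 mm steel cup; top face 57 mm above the deck (142 mm above the bench) at rest. The three look alike; which of them stands on which place changes from start to start.
- pad_b (a joint): Travel of the cap of point pad_b_top: about 0 at rest (all within 1.2 mm of 0), grows in m as it is pressed straight down, stop at 0.016; it springs back up when let go. A good spring takes about 1.1 to 1.35 N per mm, the tired one about 0.35 N per mm. It can be pulled up (negative), but must not be.
- pad_c_top (a point): Centre of the top face of one seat's cap: black rubber disc 44 mm across and 20 mm thick with a bright steel band, on a 32 mm wide coil spring in a 50 mm steel cup; top face 57 mm above the deck (142 mm above the bench) at rest. The three look alike; which of them stands on which place changes from start to start.
- pad_c (a joint): Travel of the cap of point pad_c_top: about 0 at rest (all within 1.2 mm of 0), grows in m as it is pressed straight down, stop at 0.016; it springs back up when let go. A good spring takes about 1.1 to 1.35 N per mm, the tired one about 0.35 N per mm. It can be pulled up (negative), but must not be.
- tag_left_face (a point): Point on the upper face of the red tag of the left seat, 28 mm from its hinge. The tag is a 44 x 32 x 4 mm plate with a white patch near its free end, on a steel bracket radially outside the seat. Its level hinge pin lies 104 mm from the tumbler's centre and 130 mm above the bench; the free end points outward, 46 mm from the pin, sloping up when the tag stands.
- tag_left (a joint): Angle of the left tag: about 0 when standing (sloping up 0.6 rad from level), 0.6 when pushed down flat (level, upper face 132 mm above the bench, nothing under its free end before the deck). It swings down as its upper face is pushed from above with 1 to 5 N near the free end, and stays where it is left.
- tag_far_face (a point): Point on the upper face of the red tag of the far seat, 28 mm from its hinge. The tag is a 44 x 32 x 4 mm plate with a white patch near its free end, on a steel bracket radially outside the seat. Its level hinge pin lies 104 mm from the tumbler's centre and 130 mm above the bench; the free end points outward, 46 mm from the pin, sloping up when the tag stands.
- tag_far (a joint): Angle of the far tag: about 0 when standing (sloping up 0.6 rad from level), 0.6 when pushed down flat (level, upper face 132 mm above the bench, nothing under its free end before the deck). It swings down as its upper face is pushed from above with 1 to 5 N near the free end, and stays where it is left.
- tag_right_face (a point): Point on the upper face of the red tag of the right seat, 28 mm from its hinge. The tag is a 44 x 32 x 4 mm plate with a white patch near its free end, on a steel bracket radially outside the seat. Its level hinge pin lies 104 mm from the tumbler's centre and 130 mm above the bench; the free end points outward, 46 mm from the pin, sloping up when the tag stands.
- tag_right (a joint): Angle of the right tag: about 0 when standing (sloping up 0.6 rad from level), 0.6 when pushed down flat (level, upper face 132 mm above the bench, nothing under its free end before the deck). It swings down as its upper face is pushed from above with 1 to 5 N near the free end, and stays where it is left.
- wingnut_mid (a point): Brass wing nut, loose on the deck between the two near seats, 22 mm across the hub, about 50 mm over the wings and 22 mm high; point half-way up. Leave alone.
- jar_mid (a point): Clear jar with a black cap and paper label, 68 mm across, 85 mm tall, on the bench to the left; point half-way up. Leave alone.
- screwdriver_grip (a point): Screwdriver with an orange handle, lying on the bench to the right; point in its handle. Leave alone.
- brush_grip (a point): Brush with a wooden handle, lying on the bench to the right; point in its handle. Leave alone.

How it is judged (in metres and radians):
On the way, in this order (a step that is already met when the one before it is completed fails the run):
1. the left seat's cap alone is pressed down (more than 2.5 mm), the other two up (((horizontal distance between pad_a_top and place_left below 0.02 m and value of joint pad_a above 0.0025 m and value of joint each of pad_b, pad_c below 0.002 m) or (horizontal distance between pad_b_top and place_left below 0.02 m and value of joint pad_b above 0.0025 m and value of joint each of pad_a, pad_c below 0.002 m) or (horizontal distance between pad_c_top and place_left below 0.02 m and value of joint pad_c above 0.0025 m and value of joint each of pad_a, pad_b below 0.002 m))), for 0.1 s.
2. the far seat's cap alone is pressed down (more than 2.5 mm), the other two up (((horizontal distance between pad_a_top and place_far below 0.02 m and value of joint pad_a above 0.0025 m and value of joint each of pad_b, pad_c below 0.002 m) or (horizontal distance between pad_b_top and place_far below 0.02 m and value of joint pad_b above 0.0025 m and value of joint each of pad_a, pad_c below 0.002 m) or (horizontal distance between pad_c_top and place_far below 0.02 m and value of joint pad_c above 0.0025 m and value of joint each of pad_a, pad_b below 0.002 m))), for 0.1 s.
3. the right seat's cap alone is pressed down (more than 2.5 mm), the other two up (((horizontal distance between pad_a_top and place_right below 0.02 m and value of joint pad_a above 0.0025 m and value of joint each of pad_b, pad_c below 0.002 m) or (horizontal distance between pad_b_top and place_right below 0.02 m and value of joint pad_b above 0.0025 m and value of joint each of pad_a, pad_c below 0.002 m) or (horizontal distance between pad_c_top and place_right below 0.02 m and value of joint pad_c above 0.0025 m and value of joint each of pad_a, pad_b below 0.002 m))), for 0.1 s.
4. the tag of the softest seat is pushed down flat, the other two still standing (((horizontal distance between pad_a_top and place_left below 0.02 m and (value of joint pad_a between 0.0007 and 0.002 m and value of joint each of pad_b, pad_c below 0.0007 m) and value of joint tag_left above 0.5 rad and value of joint tag_far between -0.25 and 0.25 rad and value of joint tag_right between -0.25 and 0.25 rad) or (horizontal distance between pad_b_top and place_left below 0.02 m and (value of joint pad_b between 0.0007 and 0.002 m and value of joint each of pad_a, pad_c below 0.0007 m) and value of joint tag_left above 0.5 rad and value of joint tag_far between -0.25 and 0.25 rad and value of joint tag_right between -0.25 and 0.25 rad) or (horizontal distance between pad_c_top and place_left below 0.02 m and (value of joint pad_c between 0.0007 and 0.002 m and value of joint each of pad_a, pad_b below 0.0007 m) and value of joint tag_left above 0.5 rad and value of joint tag_far between -0.25 and 0.25 rad and value of joint tag_right between -0.25 and 0.25 rad) or (horizontal distance between pad_a_top and place_far below 0.02 m and (value of joint pad_a between 0.0007 and 0.002 m and value of joint each of pad_b, pad_c below 0.0007 m) and value of joint tag_far above 0.5 rad and value of joint tag_left between -0.25 and 0.25 rad and value of joint tag_right between -0.25 and 0.25 rad) or (horizontal distance between pad_b_top and place_far below 0.02 m and (value of joint pad_b between 0.0007 and 0.002 m and value of joint each of pad_a, pad_c below 0.0007 m) and value of joint tag_far above 0.5 rad and value of joint tag_left between -0.25 and 0.25 rad and value of joint tag_right between -0.25 and 0.25 rad) or (horizontal distance between pad_c_top and place_far below 0.02 m and (value of joint pad_c between 0.0007 and 0.002 m and value of joint each of pad_a, pad_b below 0.0007 m) and value of joint tag_far above 0.5 rad and value of joint tag_left between -0.25 and 0.25 rad and value of joint tag_right between -0.25 and 0.25 rad) or (horizontal distance between pad_a_top and place_right below 0.02 m and (value of joint pad_a between 0.0007 and 0.002 m and value of joint each of pad_b, pad_c below 0.0007 m) and value of joint tag_right above 0.5 rad and value of joint tag_left between -0.25 and 0.25 rad and value of joint tag_far between -0.25 and 0.25 rad) or (horizontal distance between pad_b_top and place_right below 0.02 m and (value of joint pad_b between 0.0007 and 0.002 m and value of joint each of pad_a, pad_c below 0.0007 m) and value of joint tag_right above 0.5 rad and value of joint tag_left between -0.25 and 0.25 rad and value of joint tag_far between -0.25 and 0.25 rad) or (horizontal distance between pad_c_top and place_right below 0.02 m and (value of joint pad_c between 0.0007 and 0.002 m and value of joint each of pad_a, pad_b below 0.0007 m) and value of joint tag_right above 0.5 rad and value of joint tag_left between -0.25 and 0.25 rad and value of joint tag_far between -0.25 and 0.25 rad))), for 0.2 s.
At the end, for the whole second after the job is handed in: The softest seat's tag lies flat (turned at least 0.5 of 0.6 rad), the other two tags stand (within 0.25 rad of 0), all caps are back at rest (the tired one sags 1.1 mm under its own weight, good ones 0.3), and the wing nut, jar, screwdriver and brush are within 12 mm of their start (((horizontal distance between pad_a_top and place_left below 0.02 m and (value of joint pad_a between 0.0007 and 0.002 m and value of joint each of pad_b, pad_c below 0.0007 m) and value of joint tag_left above 0.5 rad and value of joint tag_far between -0.25 and 0.25 rad and value of joint tag_right between -0.25 and 0.25 rad) or (horizontal distance between pad_b_top and place_left below 0.02 m and (value of joint pad_b between 0.0007 and 0.002 m and value of joint each of pad_a, pad_c below 0.0007 m) and value of joint tag_left above 0.5 rad and value of joint tag_far between -0.25 and 0.25 rad and value of joint tag_right between -0.25 and 0.25 rad) or (horizontal distance between pad_c_top and place_left below 0.02 m and (value of joint pad_c between 0.0007 and 0.002 m and value of joint each of pad_a, pad_b below 0.0007 m) and value of joint tag_left above 0.5 rad and value of joint tag_far between -0.25 and 0.25 rad and value of joint tag_right between -0.25 and 0.25 rad) or (horizontal distance between pad_a_top and place_far below 0.02 m and (value of joint pad_a between 0.0007 and 0.002 m and value of joint each of pad_b, pad_c below 0.0007 m) and value of joint tag_far above 0.5 rad and value of joint tag_left between -0.25 and 0.25 rad and value of joint tag_right between -0.25 and 0.25 rad) or (horizontal distance between pad_b_top and place_far below 0.02 m and (value of joint pad_b between 0.0007 and 0.002 m and value of joint each of pad_a, pad_c below 0.0007 m) and value of joint tag_far above 0.5 rad and value of joint tag_left between -0.25 and 0.25 rad and value of joint tag_right between -0.25 and 0.25 rad) or (horizontal distance between pad_c_top and place_far below 0.02 m and (value of joint pad_c between 0.0007 and 0.002 m and value of joint each of pad_a, pad_b below 0.0007 m) and value of joint tag_far above 0.5 rad and value of joint tag_left between -0.25 and 0.25 rad and value of joint tag_right between -0.25 and 0.25 rad) or (horizontal distance between pad_a_top and place_right below 0.02 m and (value of joint pad_a between 0.0007 and 0.002 m and value of joint each of pad_b, pad_c below 0.0007 m) and value of joint tag_right above 0.5 rad and value of joint tag_left between -0.25 and 0.25 rad and value of joint tag_far between -0.25 and 0.25 rad) or (horizontal distance between pad_b_top and place_right below 0.02 m and (value of joint pad_b between 0.0007 and 0.002 m and value of joint each of pad_a, pad_c below 0.0007 m) and value of joint tag_right above 0.5 rad and value of joint tag_left between -0.25 and 0.25 rad and value of joint tag_far between -0.25 and 0.25 rad) or (horizontal distance between pad_c_top and place_right below 0.02 m and (value of joint pad_c between 0.0007 and 0.002 m and value of joint each of pad_a, pad_b below 0.0007 m) and value of joint tag_right above 0.5 rad and value of joint tag_left between -0.25 and 0.25 rad and value of joint tag_far between -0.25 and 0.25 rad)) and value of joint each of pad_a, pad_b, pad_c above -0.0015 m and distance of each of wingnut_mid, jar_mid, screwdriver_grip, brush_grip from where it was at the start of the episode below 0.012 m); the robot touches nothing.
It fails at once if the tag of a seat that is not the softest is pushed down (past half-way) ((horizontal distance between pad_a_top and place_left below 0.02 m and value of joint pad_a below 0.0007 m and value of joint tag_left above 0.3 rad) or (horizontal distance between pad_b_top and place_left below 0.02 m and value of joint pad_b below 0.0007 m and value of joint tag_left above 0.3 rad) or (horizontal distance between pad_c_top and place_left below 0.02 m and value of joint pad_c below 0.0007 m and value of joint tag_left above 0.3 rad) or (horizontal distance between pad_a_top and place_far below 0.02 m and value of joint pad_a below 0.0007 m and value of joint tag_far above 0.3 rad) or (horizontal distance between pad_b_top and place_far below 0.02 m and value of joint pad_b below 0.0007 m and value of joint tag_far above 0.3 rad) or (horizontal distance between pad_c_top and place_far below 0.02 m and value of joint pad_c below 0.0007 m and value of joint tag_far above 0.3 rad) or (horizontal distance between pad_a_top and place_right below 0.02 m and value of joint pad_a below 0.0007 m and value of joint tag_right above 0.3 rad) or (horizontal distance between pad_b_top and place_right below 0.02 m and value of joint pad_b below 0.0007 m and value of joint tag_right above 0.3 rad) or (horizontal distance between pad_c_top and place_right below 0.02 m and value of joint pad_c below 0.0007 m and value of joint tag_right above 0.3 rad)).
It fails at once if a cap is pulled up by more than 4 mm, or a tag is pulled up beyond its standing slope by 0.3 rad (value of joint any of pad_a, pad_b, pad_c below -0.004 m or value of joint any of tag_left, tag_far, tag_right below -0.3 rad).
It fails at once if the wing nut, jar, screwdriver or brush is shifted or lifted (more than 12 mm) (distance of any of wingnut_mid, jar_mid, screwdriver_grip, brush_grip from where it was at the start of the episode above 0.012 m).
It also fails if it takes over 51 s, if anything falls off the work surface, if the arm or the gripper's body presses on something with over 40 N, if the wrist force passes 120 N, or if a joint passes its speed limit or range.

## Working session

There is one attempt and no reset: what is moved stays moved. The work goes in short steps, Python scripts to look and compute and a shell command to move; the robot and the scene stay as the last step left them, time stands still between calls to the robot, and variables do not carry over. Pictures are saved under pics/ and viewed, at most 10 in all, crops included, and the job is handed in when it is done.

```bash
mkdir -p pics; cat > h.py <<'E'
import numpy as np, cv2
from workcell import bot
from scipy.optimize import least_squares
def K(p):
    f=p["img"].shape[0]/2/np.tan(np.radians(p["fovy"])/2)
    return np.array([[f,0,p["cx"]],[0,f,p["cy"]],[0,0,1.]])
def proj(p,X):
    r,_=cv2.Rodrigues(np.array(p["R"]));return cv2.projectPoints(np.array(X,float).reshape(-1,3),r,np.array(p["t"],float),K(p),np.array(p["dist"],float))[0].reshape(-1,2)
def onz(p,uv,z):
    n=cv2.undistortPoints(np.array(uv,float).reshape(1,1,2),K(p),np.array(p["dist"],float))[0,0]
    R=np.array(p["R"]);c=-R.T@np.array(p["t"]);d=R.T@np.array([*n,1]);return c+d*(z-c[2])/d[2]
def save(p,n): cv2.imwrite("pics/"+n,p["img"][:,:,::-1])
E
python3 - <<'E'
from h import *
for n in ["top","scene"]:
    p=bot.camera(n);save(p,n+"0.png")
    print(n,-np.array(p["R"]).T@p["t"])
    for th,z in [("tumbler",0),("pad_a_top",.142),("tag_left_face",.148),("tag_far_face",.148),("tag_right_face",.148),("place_left",.085),("place_far",.085),("place_right",.085),("wingnut_mid",.096),("jar_mid",.042)]:
        for d in bot.landmark_of(th,p)[:4]: print(th,round(d["score"],2),np.round(d["point"]),onz(p,d["point"],z).round(3))
print(bot.nose_length,bot.get_obs())
E
```

```text
top [ 0.3719967  -0.03242818  1.20557098]
tumbler 0.79 [240. 188.] [0.568 0.05  0.   ]
pad_a_top 0.64 [219. 201.] [0.507 0.1   0.142]
tag_left_face 0.48 [203. 210.] [0.483 0.145 0.148]
tag_far_face 0.63 [228. 137.] [0.693 0.073 0.148]
tag_far_face 0.35 [205. 210.] [0.482 0.139 0.148]
tag_right_face 0.58 [280. 193.] [ 0.527 -0.072  0.148]
place_left 0.79 [224. 199.] [0.521 0.094 0.085]
place_far 0.84 [235. 165.] [0.624 0.058 0.085]
place_far 0.26 [203. 211.] [0.485 0.154 0.085]
place_right 0.64 [261. 192.] [ 0.541 -0.018  0.085]
wingnut_mid 0.59 [250. 222.] [0.451 0.016 0.096]
wingnut_mid 0.31 [241. 192.] [0.539 0.041 0.096]
wingnut_mid 0.2 [397. 176.] [ 0.583 -0.424  0.096]
jar_mid 0.62 [228. 139.] [0.72  0.086 0.042]
scene [1.12753077 0.06449035 1.12911768]
tumbler 0.63 [272. 223.] [0.55  0.047 0.   ]
pad_a_top 0.73 [295. 189.] [0.515 0.104 0.142]
pad_a_top 0.54 [279. 227.] [0.632 0.068 0.142]
tag_left_face 0.62 [310. 179.] [0.483 0.143 0.148]
tag_left_face 0.43 [403. 227.] [0.611 0.391 0.148]
tag_far_face 0.7 [276. 243.] [0.682 0.064 0.148]
tag_right_face 0.51 [232. 189.] [ 0.531 -
[... 375 characters left out ...]
 [400. 223.] [0.544 0.419 0.042]
0.008 {'time': 1.1, 'q': array([6.63487298e+01, 4.97958172e+00, 1.00792695e+01, 9.50987401e+01,
       8.66145685e-05, 8.99987843e+01]), 'qd': array([ 0.08339957,  0.02570753,  0.0205343 , -0.17327995,  0.02604711,
       -0.12549063]), 'joint_efforts': array([ 2.60841171e-04, -5.20109296e+01,  4.64865804e+01,  1.40901026e-03,
        4.07974130e-05,  6.15151919e-06]), 'ee_pos': array([0.22064627, 0.50381106, 0.23928706]), 'tcp_rot': array([ 1.79999052e+02, -8.65944618e-05,  1.56349946e+02]), 'wrist_force': array([1.37934564, 0.63832381, 0.13110783]), 'torque': array([ 0.05655671, -0.01295368,  0.01147573]), 'grasp_force': 0.0, 'opening': 0.08547162573204829}
```

```bash
cat > fit.py <<'E'
from h import *
PS=[bot.camera("top"),bot.camera("scene")]
def pts(v):
    c,s=np.cos(v[2]),np.sin(v[2]);o={}
    def P(r,a,z): a=v[2]+np.radians(a);return [v[0]+r*np.cos(a),v[1]+r*np.sin(a),z]
    for n,a in (("left",120),("far",0),("right",-120)):
        o["place_"+n]=P(70e-3,a,.085);o["cap_"+n]=P(.07,a,.142);o["tag_%s_face"%n]=P(.104+.028*np.cos(.6)-.002*np.sin(.6),a,.13+.028*np.sin(.6)+.002*np.cos(.6))
    return o
obs=[]
v0=[.55,.047,.1]
for p in PS:
    q=pts(v0)
    for n in q:
        th="pad_a_top" if n[:3]=="cap" else n
        e=proj(p,[q[n]])[0]
        for d in bot.landmark_of(th,p):
            if np.hypot(*(e-d["point"]))<15: obs.append((p,n,d["point"]));break
f=lambda v:np.concatenate([proj(p,[pts(v)[n]])[0]-u for p,n,u in obs])
r=least_squares(f,v0,loss="soft_l1",x_scale=[.01,.01,.1]);v=r.x
print("pose",v.round(4),np.degrees(v[2]));print([(o[1],f(v)[2*i:2*i+2].round(1)) for i,o in enumerate(obs)])
for k,x in pts(v).items(): print(k,np.round(x,4))
for i,p in enumerate(PS):
    S=4;im=p["img"][:,:,::-1]
    c=proj(p,[[v[0],v[1],.1]])[0]; x0,y0=int(c[0]-95),int(c[1]-72)
    im=cv2.resize(im[y0:y0+145,x0:x0+190],None,fx=S,fy=S,interpolation=cv2.INTER_CUBIC)
    def dr(X,col):
        for a,b in proj(p,X): cv2.circle(im,(int((a-x0+.5)*S),int((b-y0+.5)*S)),1,col,-1)
    t=np.linspace(0,2*np.pi,90)
    for k,x in pts(v).items():
        if k[:3]=="cap": dr(np.c_[x[0]+.022*np.cos(t),x[1]+.022*np.sin(t),0*t+.142],(0,255,0))
        if "face" in k: dr([x],(255,255,0))
    dr(np.c_[v[0]+.15*np.cos(t),v[1]+.15*np.sin(t),0*t+.085],(0,255,255))
    cv2.imwrite(f"pics/fit{i}.png",im);print(x0,y0)
E
python3 fit.py
```

```text
pose [0.562  0.0473 0.2124] 12.168466451441354
[('place_left', array([-1.2,  2.6])), ('cap_left', array([ 1.4, -1. ])), ('tag_left_face', array([-1. ,  2.6])), ('place_far', array([-1.8, -2.9])), ('tag_far_face', array([ 0.4, -1.4])), ('place_right', array([-0.4, -0.2])), ('tag_right_face', array([-0.6,  0.1])), ('place_left', array([-3.7, -1. ])), ('cap_left', array([-3. ,  0.5])), ('tag_left_face', array([-0.8, -0.5])), ('place_far', array([-0.1,  0.1])), ('tag_far_face', array([-0.1,  2.6])), ('place_right', array([ 1.3, -0.4])), ('tag_right_face', array([ 0.3, -1.2]))]
place_left [0.515  0.0992 0.085 ]
cap_left [0.515  0.0992 0.142 ]
tag_left_face [0.4774 0.1407 0.1475]
place_far [0.6304 0.0621 0.085 ]
cap_far [0.6304 0.0621 0.142 ]
tag_far_face [0.6852 0.0739 0.1475]
place_right [ 0.5406 -0.0193  0.085 ]
cap_right [ 0.5406 -0.0193  0.142 ]
tag_right_face [ 0.5234 -0.0726  0.1475]
143 112
177 138
```

View pics/fit0.png

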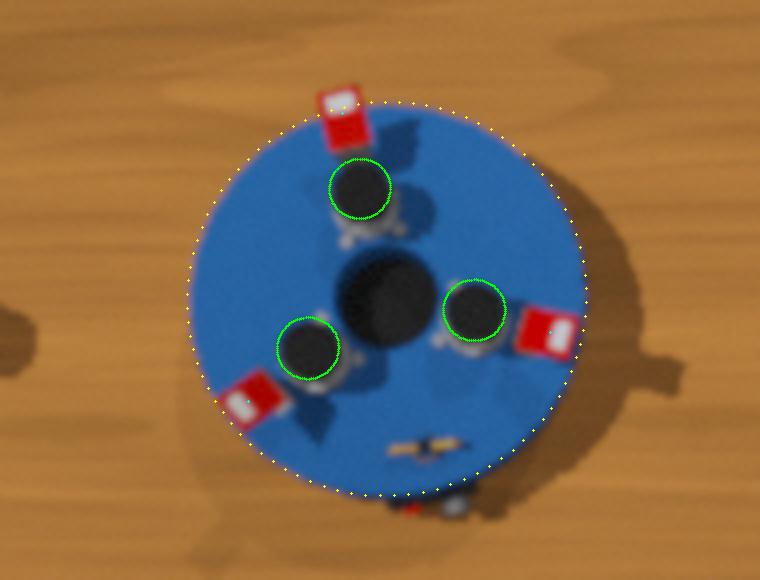

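View pics/fit1.png

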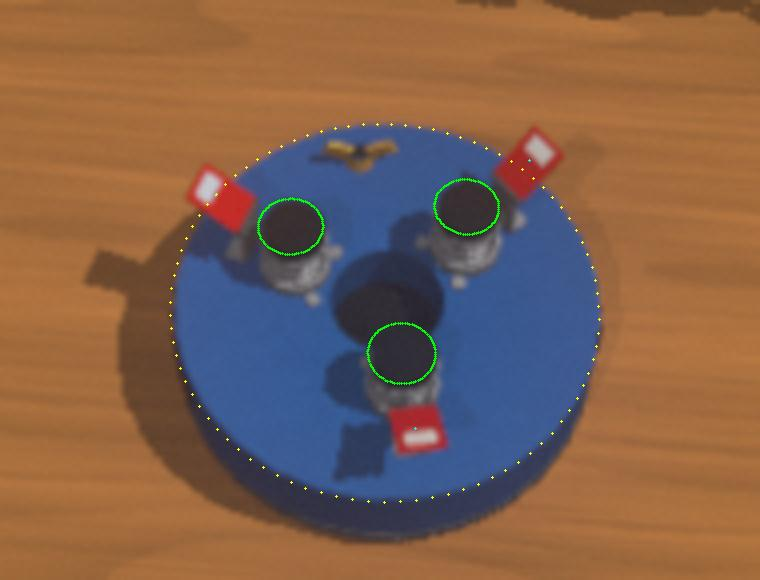

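The overlays match both pictures. The cap rings sit on the black discs: left (308,348), far (360,188) and right (475,310) in the top crop. The tags and the deck rim also match. Next I close the fingers and go over the left cap.

```bash
python3 -m inch '[[4,-5.5,0,0],[8,-11,0,0],[12,-16.5,0,0],[16,-22,0,0],[20,-27.5,0,0],[24,-33,0,0],[27,-37,0,0],[29.4,-40.5,0,0]]' 0 20; python3 -c "
from workcell import bot
print(bot.nose_length)"
```

```text
time: 3.1
ee_pos: [0.5153, 0.0973, 0.2395]
tcp_rot: [180.0, 0.0, 156.3]
wrist_force: [0.9, 0.9, 0.3]
opening: 0.0002
grasp_force: 0.0
0.008
```

```bash
python3 -m inch '[[0,0.2,-2.5,0],[0,0.2,-5,0],[0,0.2,-7,0],[0,0.2,-7.8,0],[0,0.2,-8.3,0],[0,0.2,-8.8,0],[0,0.2,-9.0,0],[0,0.2,-9.1,0]]'
```

```text
time: 4.1
ee_pos: [0.5145, 0.1013, 0.1486]
tcp_rot: [180.0, 0.0, 156.4]
wrist_force: [-0.9, 0.4, 1.5]
opening: -0.0003
grasp_force: 0.6
```

```bash
python3 -m inch '[[0,-0.2,-0.2,0],[0,-0.2,-0.4,0],[0,-0.2,-0.5,0],[0,-0.2,-0.5,0],[0,-0.2,-0.5,0],[0,-0.2,-0.5,0],[0,-0.2,-0.5,0],[0,-0.2,-0.5,0]]'
```

```text
time: 5.1
ee_pos: [0.5147, 0.0993, 0.144]
tcp_rot: [179.9, 0.1, 156.4]
wrist_force: [-0.1, 2.2, 6.0]
opening: 0.0001
grasp_force: 3.1
```

```bash
python3 -m inch '[[0,0,0,0],[0,0,0,0],[0,0,0.1,0],[0,0,1,0],[0,0,2,0],[2,-0.8,3,0],[6,-2.2,3,0],[11.6,-3.7,3,0]]'
```

```text
time: 6.1
ee_pos: [0.6314, 0.0618, 0.1747]
tcp_rot: [180.0, 0.1, 156.4]
wrist_force: [0.4, 0.3, 0.8]
opening: 0.0001
grasp_force: 0.0
```

```bash
python3 -m inch '[[0,0,-1.2,0],[0,0,-2,0],[0,0,-2.5,0],[0,0,-2.8,0],[0,0,-3.0,0],[0,0,-3.0,0],[0,0,-3.0,0],[0,0,-3.0,0]]'
```

```text
time: 7.1
ee_pos: [0.6304, 0.0623, 0.1435]
tcp_rot: [180.0, 0.0, 156.4]
wrist_force: [-2.0, 1.2, 0.5]
opening: -0.0002
grasp_force: 1.0
```

```bash
python3 -m inch '[[0,0,0,0],[0,0,0,0],[0,0,0.1,0],[0,0,1.0,0],[0,0,2.0,0],[-1,-1,3,0],[-4,-4,3,0],[-9.0,-8.1,3,0]]'
```

```text
time: 8.1
ee_pos: [0.5412, -0.0183, 0.1735]
tcp_rot: [-180.0, 0.0, 156.4]
wrist_force: [-0.4, -1.1, 0.6]
opening: -0.0003
grasp_force: 0.0
```

```bash
python3 -m inch '[[0,0,-1.2,0],[0,0,-2,0],[0,0,-2.5,0],[0,0,-2.8,0],[0,0,-3.0,0],[0,0,-3.0,0],[0,0,-3.0,0],[0,0,-3.0,0]]'
```

```text
time: 9.1
ee_pos: [0.5423, -0.0172, 0.144]
tcp_rot: [-180.0, 0.0, 156.4]
wrist_force: [-4.0, -1.5, 7.6]
opening: 0.0005
grasp_force: 3.8
```

Forces at about the same depth: left 6 N, far 0.5 N, right 7.6 N. The far seat is the tired one. Next I rise and go over its tag.

```bash
python3 -m inch '[[0,0,0.1,0],[0,0,1.0,0],[0,0,2.5,0],[0,0,4.5,0],[4,2.5,4.5,0],[8,5,4.5,0],[12,7.5,4.5,0],[15.2,9.5,4.5,0]]'
```

```text
time: 10.1
ee_pos: [0.6955, 0.0789, 0.1886]
tcp_rot: [180.0, 0.0, 156.4]
wrist_force: [1.0, -0.0, 0.8]
opening: 0.0002
grasp_force: 0.0
```

```bash
python3 -m inch '[[0,0,-1.5,0],[0,0,-2.2,0],[0,0,-2.8,0],[0,0,-3.4,0],[0,0,-4.0,0],[0,0,-4.5,0],[0,0,-4.7,0],[0,0,-4.7,0]]'
```

```text
time: 11.1
ee_pos: [0.6939, 0.0775, 0.141]
tcp_rot: [-180.0, -0.0, 156.3]
wrist_force: [0.2, 0.5, 0.1]
opening: -0.0003
grasp_force: 0.0
```

```bash
python3 -m inch '[[0,0,-0.1,0],[0,0,-0.1,0],[0,0,-0.2,0],[0,0,-0.2,0],[0,0,-0.3,0],[0,0,-0.3,0],[0,0,-0.3,0],[0,0,-0.3,0]]'
```

```text
time: 12.1
ee_pos: [0.6941, 0.0776, 0.14]
tcp_rot: [180.0, 0.1, 156.3]
wrist_force: [-3.2, -1.0, 10.3]
opening: -0.0003
grasp_force: 5.1
```

Firm contact with 10 N at level height, so the tag is flat on its stop. I rise, back off and check with the cameras.

```bash
python3 -m inch '[[0,0,0.3,0],[0,0,1,0],[0,0,2.5,0],[0,0,5,0],[0,0,9,0],[0,5,12,0],[-3,11,12,0],[-6,17,12,0]]'
```

```text
time: 13.1
ee_pos: [0.6378, 0.2408, 0.2593]
tcp_rot: [179.9, 0.1, 156.3]
wrist_force: [-0.3, -0.0, -0.8]
opening: -0.0002
grasp_force: 0.0
```

```bash
python3 -m inch '[[-2,5,0,0],[-5,10,0,0],[-10,15,0,0],[-15,20,0,0],[-20,22,0,0],[-20,22,0,0],[-20,22,0,0],[-20,22,0,0]]'; python3 fit.py | head -1
```

```text
time: 14.1
ee_pos: [0.4393, 0.4587, 0.2584]
tcp_rot: [180.0, 0.0, 156.3]
wrist_force: [-0.4, -0.7, -0.2]
opening: 0.0001
grasp_force: 0.0
pose [0.5633 0.0485 0.2157] 12.36077565264021
```

View pics/fit1.png

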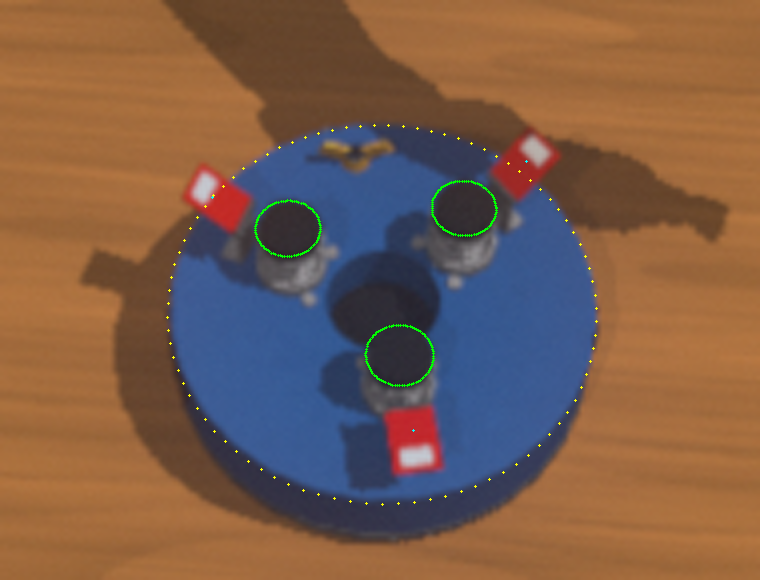

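The far tag now lies flat: its plate looks longer, with the white patch at (415,457). The left and right tags still stand, and the wing nut at (357,152) has not moved.

```bash
python3 -c "
from workcell import bot
print(bot.job_done())"
```

```text
the job is handed in; nothing more can be done
None
```

I pressed all three caps in order (left, far, right) and found the far seat soft (about 0.5 N, against 6 N left and 7.6 N right); its tag is pushed flat, the other two stand, and the job is handed in, with no verdict shown.

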